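# Snap a pipe clip shut with the stand pliers

### The job

Put the wooden rail on the pliers' stand with its pipe clip between the jaws, up to the two stops, and let go of it. Push the pliers' upper handle down until the clip clicks shut; the pliers must close it, not the gripper. Let the pliers spring open, then lift the rail out and set it upright on the bench top, off the stand, with the clip still shut; leave the tin dish, marking gauge and moulding sample where they are.

Things in the scene. Friction and masses are not known exactly. Their poses are not given: they have to be found in the camera images.
- rail_center (a point): Centre (18 mm above the underside) of the loose pale wooden rail, 44 mm wide (x), 180 mm long (y), 36 mm high, 0.3 kg, upright on the bench. Its y axis runs along it to the end with the pipe clip; z up. Hold it across its width on the bare half, 55 mm on the -y side of the centre. Set down off the stand, it has its centre 18 mm above the bench.
- clip_foot (a point): Point on the rail's underside below the middle of the clip, 65 mm from the rail's centre along +y (25 mm from the end); axes as the rail's.
- clip_button (a point): Middle of the top of the round press button (9 mm across) near the free end of the grey hinged clip strap; clip shut, it is 63.5 mm above the rail's underside and 10 mm to the -x side of the rail's middle line; open, about 9 mm higher.
- clip (a joint): Hinge of the clip strap on the rail (rad): 0 = open, 0.45 = shut. Soon after its first movement the strap's nose meets a spring catch on the rail, which resists (some 12 N on the button) and then gives way with a click: the strap jumps to 0.45 and stays locked shut under the catch.
- jaw_spot (a point): On top of the stand's board (12 mm above the bench), the spot under the jaws where the rail's clip_foot belongs; z up, x to the pliers' hinge, handles to -x. The loaded rail's axes are parallel to these: its bare half points to -y, the side from which it goes in (the two stops bar +y and +x). Open, the upper jaw is about 100 mm above the board here.
- pliers_hinge (a point): Axis (along y) of the pliers' hinge: 80 mm from jaw_spot along +x and 78.5 mm above the board (90.5 mm above the bench); axes as jaw_spot's.
- handle_top (a point): Middle of the upper side of the black sleeve of the pliers' upper handle, to be pushed down: 190 mm from the hinge along the handle and 9 mm above the line through the hinge. Sleeve 26 mm wide, 90 mm long. Open, the handle slopes 0.45 rad up from the hinge to its free end.
- pliers (a joint): Angle by which the upper handle is pushed down (rad): 0 = sprung open, 0.45 = handle level and clip just shut between the jaws, 0.50 = stop. A return spring opens it when let go; the push at handle_top is 2 to 5 N empty, up to about 13 N to shut the clip.
- rail: The rail as a whole; origin at the centre of its underside, axes as rail_center's. A steel pipe stub (16 mm thick, axis 48 mm above the underside) lies on it from 42 to 88 mm on the +y side of the centre, in the grey hinged plastic clip; the open clip reaches 76 mm above the underside. Keep the wrist clear of the tool shelf 0.45 m above the back of the bench (from x of about 0.70).
- stand: Wooden stand with steel pliers, fixed; origin on the bench under jaw_spot, axes as jaw_spot's. Board 12 mm thick, reaching to y = -160 mm (there 100 mm wide, x -50 to +50). Two stops 16 mm high on it: side stop, face at x = +26 mm (y -30 to +40 mm); end stop, face at y = +29 mm. A rail exactly on the spot has 4 mm of play to each.
- dish: Bystander: round tin dish, 109 mm across, 36 mm high; origin under its centre.
- gauge: Bystander: upright wooden marking gauge, 28 x 62 x 120 mm; origin under its centre.
- moulding: Bystander: dark stepped moulding sample, 66 x 113 x 43 mm; origin under its centre.

How it is judged:
By the outcome, as a careful person would: the job done as asked, in the order asked, and still so for the second after the job is handed in, with the robot touching nothing.
It also fails if it takes over 61 s, if anything falls off the work surface, if the arm or the gripper's body presses on something with over 40 N, if the wrist force passes 120 N, or if a joint passes its speed limit or range.

### The arm

A 6-joint arm with a two-finger parallel gripper is mounted at the origin on a cart in front of the work surface, level with it; the furniture and walls round the work are solid. World frame = base frame: x ahead of the robot, y to its left, z up, the work surface at z = 0. Lengths are in m, angles in rad, forces in N, time in s.
With the tool pointing down it reaches from about 0.425 to 0.95 m from the base axis. Payload 3.5 kg.
Tool frame: the origin (TCP) lies at the very end of the fingers, on their centre line; the grasp point (between the pads) lies 19 mm behind it; z points along the fingers, y is the line along which they close (so a half turn about z gives the same grasp; the last joint's range is limited). The gripper opens to 85 mm and grips with 20 to 120 N. Pads are 22 mm wide; open, the fingers measure 114 mm over their backs; the gripper's body (76 mm by 85 mm) begins 54 mm behind the grasp point. The pads swing forward as they close: fully open they stand 13 mm farther back than shut.
Start: joints at [0.976, 0.286, 1.577, -0, 1.279, -0.15], TCP at [0.29, 0.609, 0.231] pointing down, gripper open.
Joint ranges: [-2.77, 2.77], [-0.9, 2.22], [0.21, 2.48], [-1.53, 4.67], [0.24, 2.81], [-2.84, 2.84]. Speed limits (rad/s): [2.79, 2.79, 3.14, 3.14, 3.14, 3.14].

### API

Orientations are given as a unit quaternion [x, y, z, w].
In Python, from plant import ctrl gives the robot as it stands.
- The arm moves only by the tool carry_out, never from a script. Its argument "deltas" is one flat list of numbers, 6 for each row, row after row: the shift along the tool's x, y, z in m, then the turn, a rotation vector about the tool's x, y, z in rad. A call has 1 to 5 rows; each row is the pose to reach, as a shift and turn from the pose commanded when the call began, along the tool's axes at that moment; what a row does not reach only later rows make up. A row lasts 1/8 s, in which the tool goes at most 62.5 mm and 10.7 degrees, less where a joint would pass 70% of its speed; a pose out of reach is approached as far as the arm can. A call with a gripper value outside its range is refused whole. "grip" is the opening in per cent of the stroke, from 0 (shut) to 100 (fully open), set as the call begins (left out, the last holds). The fingers move at their own pace and stop on an object; "grip_force" is the grip in N (left out, the last holds). Time passes only in rows, so rows that repeat a pose let the fingers close. It gives the time, the measured TCP pose, the force, the opening and the grip force at its end, in the units of the state.
- ctrl.get_state(): the state, without advancing time (a new reading comes with each control period).
- ctrl.read_camera(name): name is "side" or "top"; returns (picture, depth): 420x560x3 uint8, red, green, blue; 420x560 float32, m along the optical axis (not along the pixel's ray), 0 where there is no reading.
- ctrl.camera_model(name): a dict with "intrinsics" (3x3 intrinsics, pixels), "k1" (the pictures are not rectified: a ray, as slopes to the right and down, at radius r is drawn at 1 + k1 r^2 times it, then the intrinsics apply), "extrinsics" (4x4, takes a point from world to camera coordinates). Camera axes: x right, y down, z forward; pixel columns grow to the right and rows downward; lengths in m; the calibration is good to about 2 mm. A picture is of the moment at which its call begins. camera_model takes no time and is no camera call.
- ctrl.sign_off(): hands the job in; it is judged then, once.
Trained networks look in the newest picture that a camera, given by its name, has taken for a name from the list of things; names that differ only in an ending like _2 or _b are one class to them, and where a whole thing is asked for, a point or a joint stands for the part that bears it (a point fixed in the world has none). Each returns a list of dicts, best first, with "score" (0 to 1); they miss things now and then, are a little off and sometimes report something else, mostly with a low value. They report only what shows in the picture. A call takes as long as a camera call.
- ctrl.find_in(camera, query): "uv" ([column, row] in pixels, amid what is visible of it).
The state is a dict: "time": time; "qpos": joint angles; "dq": joint speeds; "joint_efforts": joint torques, N m; "eef_pos": TCP position; "tcp_rot": TCP orientation; "contact_force": force on the tool from outside, world axes, zero at the start; "wrist_torque": the same for the moment, N m; "opening": opening from 0.0 (shut) to 1.0 (fully open); "finger_force": force on a finger pad.
Only numpy, scipy, OpenCV 4.12 (cv2) and the standard library are available. Lean on these libraries where they do the work, as an engineer would, in place of code of your own. Each camera call takes 0.05 s, during which the arm holds its last target. There are 200 camera calls.

## Working session

There is one attempt and no reset: what is moved stays moved. The work goes in short steps, Python scripts to look and compute and a tool call to move; the robot and the scene stay as the last step left them, time stands still between calls to the robot, and variables do not carry over. Pictures are saved under pics/ and viewed, at most 10 in all, crops included, and the job is handed in when it is done.

Besides the shell and the picture viewer there is one more tool, called after "Emit:" as name(argument=value, ...) on one line, values as JSON. carry_out: Moves the arm, as the interface text tells. Its arguments: {"type":"object","properties":{"deltas":{"type":"array"},"grip":{"type":"number"},"grip_force":{"type":"number"}},"required":["deltas"]}

```bash
mkdir -p pics; ls; cat > h.py <<'E'
import numpy as np, cv2
from plant import ctrl
def shot(n,f=None):
    p,d=ctrl.read_camera(n)
    if f: cv2.imwrite('pics/'+f,p[:,:,::-1])
    return p,d
def ray(n,uv):
    m=ctrl.camera_model(n);K=np.array(m['intrinsics'])
    q=np.linalg.inv(K)@[uv[0],uv[1],1];x=q[:2];y=x.copy()
    for _ in range(20): y=x/(1+m['k1']*(y@y))
    E=np.array(m['extrinsics']);R=E[:3,:3];o=-R.T@E[:3,3]
    return o,R.T@np.array([y[0],y[1],1])
def at_z(n,uv,z):
    o,r=ray(n,uv);return o+r*(z-o[2])/r[2]
def at_d(n,uv,d):
    o,r=ray(n,uv);return o+r*d
def proj(n,P):
    m=ctrl.camera_model(n);E=np.array(m['extrinsics']);c=E[:3,:3]@P+E[:3,3]
    s=c[:2]/c[2];s=s*(1+m['k1']*(s@s));K=np.array(m['intrinsics']);return (K@[s[0],s[1],1])[:2]
def cloud(n,d):
    m=ctrl.camera_model(n);K=np.array(m['intrinsics']);E=np.array(m['extrinsics'])
    h,w=d.shape;u,v=np.meshgrid(np.arange(w),np.arange(h))
    x=np.stack([(u-K[0,2])/K[0,0],(v-K[1,2])/K[1,1]],-1);y=x.copy()
    for _ in range(15): y=x/(1+m['k1']*(y**2).sum(-1,keepdims=True))
    c=np.concatenate([y*d[...,None],d[...,None]],-1)
    return (c-E[:3,3])@E[:3,:3]
E
python3 - <<'E'
from h import *
s=ctrl.get_state();print(s)
for n in('side','top'):
    p,d=shot(n,n+'0.png');np.save(n+'0.npy',d)
    m=ctrl.camera_model(n);E=np.array(m['extrinsics']);print(n,-E[:3,:3].T@E[:3,3],E[2,:3])
    for q in('rail_center','clip_foot','clip_button','jaw_spot','handle_top','pliers_hinge','dish','gauge','moulding'):
        for r in ctrl.find_in(n,q)[:1]:
            u,v=map(int,r['uv']);print(n,q,r['score'],u,v,np.round(at_d(n,(u,v),d[v,u]),3))
E
```

```text
pics
{'time': 0.0, 'qpos': array([ 9.76006160e-01,  2.87226782e-01,  1.57817904e+00,  2.58831612e-05,
        1.27858008e+00, -1.49995423e-01]), 'dq': array([-1.51657337e-04, -1.32271092e-03,  9.96231992e-04, -4.27672880e-04,
       -5.26644095e-04,  2.07920372e-05]), 'joint_efforts': array([ 3.68556484e-04, -4.05988812e+01, -2.92620510e+01, -2.88636886e-05,
        5.82474255e-03,  2.80712136e-06]), 'eef_pos': array([0.29002904, 0.60879192, 0.22990531]), 'tcp_rot': array([ 2.20572076e-01,  9.75369944e-01, -1.11009918e-03, -4.46925344e-04]), 'contact_force': array([-0.39245284, -0.8744287 , -0.10250489]), 'wrist_torque': array([-0.01711163, -0.01103506,  0.04803488]), 'finger_force': 0.0, 'opening': 0.9977271356935843}
side [ 0.35554822 -1.26260316  1.06446099] [ 0.13618797  0.80099026 -0.58298151]
side rail_center 0.87 291 283 [ 0.558 -0.237  0.039]
side clip_foot 0.61 277 215 [0.578 0.117 0.013]
side jaw_spot 0.63 279 216 [0.584 0.111 0.012]
side handle_top 0.75 288 283 [ 0.549 -0.237  0.041]
side pliers_hinge 0.85 281 213 [0.594 0.126 0.013]
side dish 0.93 345 322 [ 0.679 -0.374  0.003]
side gauge 0.55 248 159 [0.522 0.437 0.052]
side moulding 0.79 285 165 [0.656 0.389 0.038]
top [0.24559536 0.01858384 1.58097093] [ 0.23358473 -0.00674343 -0.97231307]
top rail_center 0.8 359 222 [ 0.571 -0.213  0.034]
top clip_foot 0.73 359 223 [ 0.567 -0.213  0.038]
top jaw_spot 0.76 252 221 [0.585 0.111 0.016]
top handle_top 0.58 239 221 [0.557 0.139 0.149]
top pliers_hinge 0.71 253 223 [0.579 0.108 0.013]
top dish 0.75 416 190 [ 0.675 -0.405  0.005]
top gauge 0.83 147 238 [0.524 0.414 0.093]
top moulding 0.64 147 198 [0.661 0.435 0.032]
```

View pics/top0.png

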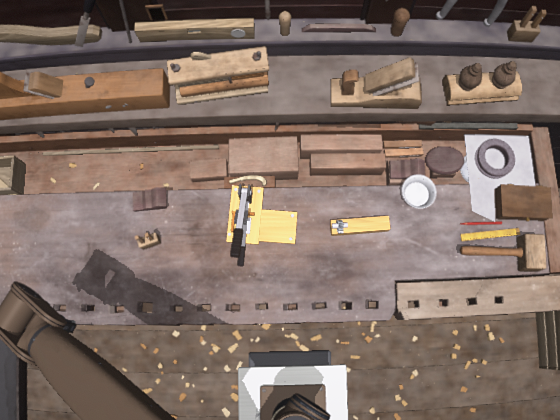

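View pics/side0.png

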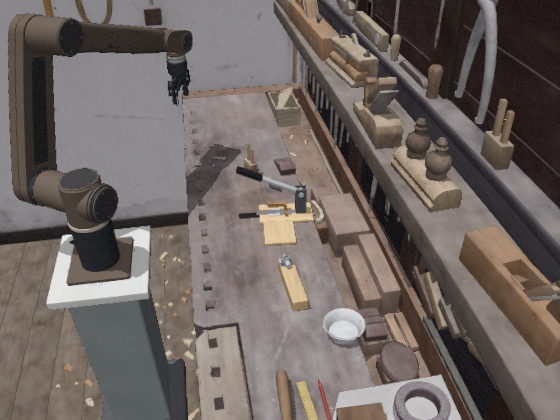

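Top view: the stand is at about (232–297, 185–245), with its hinge at the back and its bare board to the right (-y). The rail is at (331–390, 217–233) with the clip at its left end, and the dish is at (418, 192). The side view agrees. Next I'll fit the rail and the board using depth.

```bash
python3 - <<'E'
from h import *
dt=np.load('top0.npy');ds=np.load('side0.npy')
for n,d in(('top',dt),('side',ds)):
    P=cloud(n,d);X,Y,Z=P[...,0],P[...,1],P[...,2];im=cv2.imread(f'pics/{n}0.png').astype(int)
    sat=(im[...,2]-im[...,0])
    bench=(X>.45)&(X<.65)&(Y>-.1)&(Y<0);print(n,'bench z',np.median(Z[bench]),Z[bench].std())
    r=(X>.5)&(X<.64)&(Y>-.36)&(Y<-.1)&(Z>.026)&(Z<.046)
    R=cv2.minAreaRect(P[r][:,:2].astype(np.float32)*1000);print('rail',r.sum(),R,np.median(Z[r]))
    pt=P[r][:,:2]; c=pt.mean(0);_,_,V=np.linalg.svd(pt-c,full_matrices=False);print(' axis',V[0],c,[(np.percentile((pt-c)@v,[1,99])) for v in V])
    k=(X>.5)&(X<.64)&(Y>-.36)&(Y<-.1)&(Z>.05);print(' clip',k.sum(),P[k].mean(0),P[k].min(0),P[k].max(0))
    b=(X>.45)&(X<.72)&(Y>-.06)&(Y<.2)&(Z>.006)&(Z<.02)&(sat>70)
    print(' board',b.sum(),P[b].min(0),P[b].max(0),np.median(Z[b]))
    q=b&(Y<.05)
    print('  front board',q.sum(),cv2.minAreaRect(P[q][:,:2].astype(np.float32)*1000),P[q].min(0),P[q].max(0))
a=cv2.imread('pics/top0.png')[160:280,220:430];b=cv2.imread('pics/side0.png')[150:330,220:370]
A=cv2.resize(a,None,fx=3.8,fy=3.8,interpolation=cv2.INTER_CUBIC);cv2.imwrite('pics/ct.png',A)
cv2.imwrite('pics/cs.png',cv2.resize(b,None,fx=3.3,fy=3.3,interpolation=cv2.INTER_CUBIC))
E
```

```text
top bench z 0.0010472909643811043 0.005199399022680155
rail 728 ((570.9673461914062, -249.19944763183594), (74.7441177368164, 248.8475341796875), 14.780292510986328) 0.03615558553318786
 axis [-0.0726436   0.99735796] [ 0.56233508 -0.2263413 ] [array([-0.07803122,  0.09805736]), array([-0.02110171,  0.0233554 ])]
 clip 117 [ 0.55579886 -0.15220621  0.0596555 ] [ 0.53675934 -0.17428111  0.05033397] [ 0.57477938 -0.12939135  0.07891454]
 board 1979 [ 0.5140684  -0.02426174  0.00600067] [0.70281847 0.1906959  0.01997312] 0.01259302112140476
  front board 700 ((567.1177978515625, 14.600385665893555), (75.5496597290039, 102.2044906616211), 86.48963165283203) [ 0.5140684  -0.02426174  0.00604684] [0.6204371  0.04989233 0.01983106]
side bench z 0.0003603892301655083 0.004829972883619002
rail 672 ((571.9762573242188, -250.12451171875), (76.70671844482422, 240.80349731445312), 14.739529609680176) 0.036266942441595396
 axis [ 0.08004018 -0.99679164] [ 0.5642383  -0.23650994] [array([-0.0925055 ,  0.07341682]), array([-0.02108197,  0.02397346])]
 clip 95 [ 0.55701296 -0.15878181  0.05918242] [ 0.53742557 -0.18160724  0.05004017] [ 0.57532133 -0.1309284   0.0751236 ]Traceback (most recent call last):
  File "<stdin>", line 12, in <module>
    return umr_minimum(a, axis, None, out, keepdims, initial, where)
ValueError: zero-size array to reduction operation minimum which has no identity
```

```bash
python3 - <<'E'
import cv2,numpy as np
a=cv2.imread('pics/top0.png')[170:270,222:402];b=cv2.imread('pics/side0.png')[155:315,225:345]
A=cv2.resize(a,None,fx=4.4,fy=4.4,interpolation=cv2.INTER_CUBIC)
cv2.imwrite('pics/ct.png',A)
cv2.imwrite('pics/cs.png',cv2.resize(b,None,fx=3.7,fy=3.7,interpolation=cv2.INTER_CUBIC))
for n in('top','side'):
    im=cv2.imread(f'pics/{n}0.png').astype(int)
    for uv in ([(275,225),(370,225),(255,210),(310,225)] if n=='top' else [(280,230),(293,285),(270,195),(250,250)]): print(n,uv,im[uv[1],uv[0]])
E
```

```text
top (275, 225) [156 232 249]
top (370, 225) [150 224 248]
top (255, 210) [153 232 249]
top (310, 225) [124 132 156]
side (280, 230) [160 200 225]
side (293, 285) [156 195 222]
side (270, 195) [127 130 145]
side (250, 250) [127 132 146]
```

View pics/ct.png

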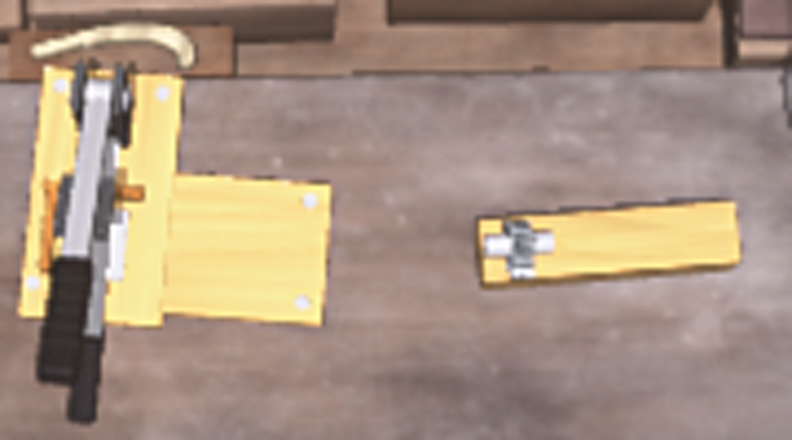

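View pics/cs.png

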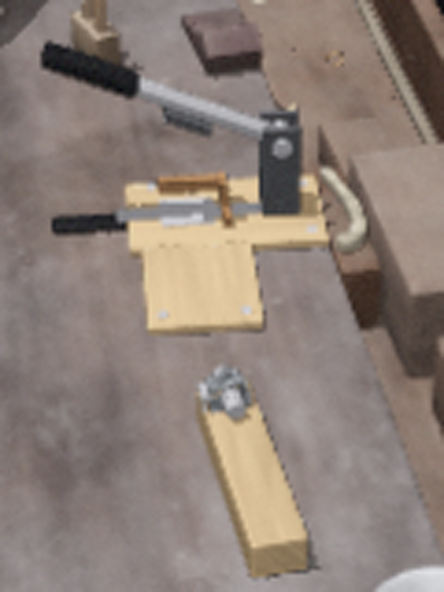

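Crops: the T-shaped board has its tongue pointing -y, with the orange stops at +y and +x. The rail lies nearly parallel to it, clip end towards the stand. Next I'll fit silhouettes with known dimensions in both pictures.

```bash
cat > fit.py <<'E'
from h import *
from scipy.optimize import minimize
def pts(p,L):  # p=x,y,yaw ; L local Nx3
    c,s=np.cos(p[2]),np.sin(p[2]);L=np.asarray(L,float)
    return np.c_[p[0]+c*L[:,0]-s*L[:,1],p[1]+s*L[:,0]+c*L[:,1],L[:,2]]
def box(x0,x1,y0,y1,z0,z1): return [(x,y,z) for x in(x0,x1) for y in(y0,y1) for z in(z0,z1)]
def poly(n,p,L,sh,S=8):
    uv=np.array([proj(n,q) for q in pts(p,L)]);h=cv2.convexHull(((uv+.5)*S-.5).astype(np.float32)*16)
    m=np.zeros((sh[0]*S,sh[1]*S),np.uint8)
    cv2.fillConvexPoly(m,np.round(h).astype(np.int32),255,shift=4)
    return cv2.resize(m,(sh[1],sh[0]),interpolation=cv2.INTER_AREA)/255.
def fit(ims,p0,L,win,ign=[]):
    """win,ign: local boxes -> pixels considered / ignored (win evaluated at p0)"""
    W={}
    for n,im in ims.items():
        sh=im.shape[:2]
        w=poly(n,p0,win,sh)>.5
        for g in ign: w&=~(poly(n,p0,g,sh)>.01)
        f=im.astype(float);sat=1-f.min(-1)/f.max(-1)
        lo,hi=np.percentile(sat[w],[10,90]);W[n]=(w,np.clip((sat-.20)/(.30-.20),0,1))
    def cost(p):
        q=p*[.001,.001,.005]+p0
        return sum(((poly(n,q,L,w.shape)-s)[w]**2).sum() for n,(w,s) in W.items())
    best=minimize(cost,np.zeros(3),method='Nelder-Mead',options=dict(initial_simplex=np.array([[0,0,0],[4,0,0],[0,4,0],[0,0,8.]]),maxfev=140,xatol=.05,fatol=.02))
    return best.x*[.001,.001,.005]+p0,best.fun
RAIL=box(-.022,.022,-.09,.09,0,.036);RW=box(-.06,.06,-.13,.13,0,.03)
TNG=box(-.05,.05,-.16,-.03,0,.012);TW=box(-.075,.075,-.19,-.075,0,.012)
E
cat > go.py <<'E'
from fit import *
import sys
I={n:cv2.imread(f'pics/{n}0.png') for n in('top','side')}
for n in I:
    for uv in ([(275,225),(370,225),(310,225)] if n=='top' else [(280,230),(293,285),(250,250)]):
        f=I[n][uv[1],uv[0]].astype(float);print(n,uv,1-f.min()/f.max())
for c in(['top'],['side'],['top','side']):
    s={n:I[n] for n in c}
    print(c,'rail',fit(s,np.array([.563,-.222,.075]),RAIL,RW,[box(-.05,.05,.02,.12,.03,.08),box(-.025,.025,.03,.095,.036,.08)]))
    print(c,'stand',fit(s,np.array([.567,.135,-.06]),TNG,TW))
E
python3 go.py
```

```text
top (275, 225) 0.37349397590361444
top (370, 225) 0.3951612903225806
top (310, 225) 0.20512820512820518
side (280, 230) 0.28888888888888886
side (293, 285) 0.29729729729729726
side (250, 250) 0.13013698630136983
['top'] rail (array([ 0.56404977, -0.21600819,  0.05399324]), np.float64(6.127726509765951))
['top'] stand (array([ 0.57910731,  0.13534641, -0.095832  ]), np.float64(34.634650331475214))
['side'] rail (array([ 0.56551803, -0.21394281,  0.04182688]), np.float64(18.428138246718603))
['side'] stand (array([ 0.58022242,  0.13971077, -0.09643809]), np.float64(22.34970870326506))fit.py:19: RuntimeWarning: invalid value encountered in divide
  f=im.astype(float);sat=1-f.min(-1)/f.max(-1)
Traceback (most recent call last):
  File "go.py", line 9, in <module>
    print(c,'rail',fit(s,np.array([.563,-.222,.075]),RAIL,RW,[box(-.05,.05,.02,.12,.03,.08),box(-.025,.025,.03,.095,.036,.08)]))
                   ~~~^^^^^^^^^^^^^^^^^^^^^^^^^^^^^^^^^^^^^^^^^^^^^^^^^^^^^^^^^^^^^^^^^^^^^^^^^^^^^^^^^^^^^^^^^^^^^^^^^^^^^^^^^
  File "fit.py", line 24, in fit
    best=minimize(cost,np.zeros(3),method='Nelder-Mead',options=dict(initial_simplex=np.array([[0,0,0],[4,0,0],[0,4,0],[0,0,8.]]),maxfev=140,xatol=.05,fatol=.02))
  File "fit.py", line 23, in cost
    return sum(((poly(n,q,L,w.shape)-s)[w]**2).sum() for n,(w,s) in W.items())
  File "fit.py", line 23, in <genexpr>
    return sum(((poly(n,q,L,w.shape)-s)[w]**2).sum() for n,(w,s) in W.items())
                 ~~~~^^^^^^^^^^^^^^^
  File "fit.py", line 8, in poly
    uv=np.array([proj(n,q) for q in pts(p,L)]);h=cv2.convexHull(((uv+.5)*S-.5).astype(np.float32)*16)
                 ~~~~^^^^^
  File "h.py", line 18, in proj
    m=ctrl.camera_model(n);E=np.array(m['extrinsics']);c=E[:3,:3]@P+E[:3,3]
ValueError: time passes only in moves, steps and waits
```

```bash
python3 - <<'E'
s=open('h.py').read()
s=s.replace("def shot","CM={n:ctrl.camera_model(n) for n in('top','side')}\ndef shot",1).replace("m=ctrl.camera_model(n)","m=CM[n]")
open('h.py','w').write(s)
s=open('fit.py').read()
s=s.replace("np.clip((sat-.20)/(.30-.20),0,1)","np.clip((sat-T[n][0])/(T[n][1]-T[n][0]),0,1)").replace("def pts","T=dict(top=(.21,.38),side=(.14,.28))\ndef pts",1).replace("f.max(-1)\n","(f.max(-1)+1e-3)\n")
open('fit.py','w').write(s)
s=open('go.py').read().replace(".563,-.222,.075",".564,-.216,.05").replace(".567,.135,-.06",".579,.137,-.09")
open('go.py','w').write(s)
E
time python3 go.py
```

```text
top (275, 225) 0.37349397590361444
top (370, 225) 0.3951612903225806
top (310, 225) 0.20512820512820518
side (280, 230) 0.28888888888888886
side (293, 285) 0.29729729729729726
side (250, 250) 0.13013698630136983
['top'] rail (array([ 0.56374788, -0.21558411,  0.05815445]), np.float64(7.615069385954284))
['top'] stand (array([ 0.57875462,  0.13572636, -0.09313894]), np.float64(26.04958450176898))
['side'] rail (array([ 0.56527528, -0.21386049,  0.04611934]), np.float64(7.512905932320362))
['side'] stand (array([ 0.5792523 ,  0.13830195, -0.09152504]), np.float64(13.579606880311024))
['top', 'side'] rail (array([ 0.56439202, -0.21515525,  0.05121   ]), np.float64(19.180246168906685))
['top', 'side'] stand (array([ 0.57879503,  0.13636079, -0.09095294]), np.float64(45.73344660556529))
real	0m8.688s
user	0m7.438s
sys	0m0.888s
```

```bash
cat > mv.py <<'E'
from h import *
from scipy.spatial.transform import Rotation as R
def Rd(psi): # tool down, tool y at world yaw psi
    y=np.array([np.cos(psi),np.sin(psi),0]);z=np.array([0,0,-1.]);return R.from_matrix(np.c_[np.cross(y,z),y,z])
def deltas(*tg):
    "each target (x,y,z,psi), relative to the state now / then to the previous target"
    s=ctrl.get_state();p=s['eef_pos'];r=R.from_quat(s['tcp_rot'])
    print('t %.2f'%s['time'],np.round(p,4),'psi %.4f'%np.arctan2(*r.as_matrix()[[1,0],1]),'F',np.round(s['contact_force'],1),'open %.3f'%s['opening'],'ff %.1f'%s['finger_force'])
    for t in tg:
        q=Rd(t[3]);print(np.round(np.r_[r.inv().apply(np.array(t[:3])-p),(r.inv()*q).as_rotvec()],4).tolist());p,r=np.array(t[:3]),q
def loc(o,x,y): c,s=np.cos(o[2]),np.sin(o[2]);return o[0]+c*x-s*y,o[1]+s*x+c*y
RL=(.5644,-.2152,.051);ST=(.5788,.1365,-.091)
E
python3 -c "
from mv import *
g=loc(RL,0,-.055);h=loc(ST,0,-.12);print(g,h)
deltas((*loc(RL,-.01,-.055),.28,.051),(*g,.10,.051),(*g,.008,.051))"
```

```text
(np.float64(0.5672037841906268), np.float64(-0.27012848800224154)) (np.float64(0.5678950651809088), np.float64(0.016996517219825896))
t 1.00 [0.2904 0.6093 0.2313] psi 1.1260 F [-0.5  0.7  0.8] open 0.998 ff 0.0
[-0.6195, -0.6795, -0.0487, -0.0, 0.0, 1.075]
[-0.0, 0.01, 0.18, 0.0, 0.0, 0.0]
[0.0, 0.0, 0.092, 0.0, 0.0, 0.0]
```

Emit:
carry_out(deltas=[0,0,-0.05,0,0,0,-0.62,-0.68,-0.049,0,0,1.075,-0.62,-0.68,-0.049,0,0,1.075,-0.62,-0.68,-0.049,0,0,1.075,-0.62,-0.68,-0.049,0,0,1.075], grip=100, grip_force=60)

```text
time: 1.62
eef_pos: [0.3632, 0.3683, 0.2813]
tcp_rot: [0.565, 0.825, 0.0, 0.0]
contact_force: [0.4, 0.0, 0.7]
opening: 1.001
finger_force: 0.0
```

```bash
python3 -c "
from mv import *
deltas((*loc(RL,-.01,-.055),.28,.051))"
```

```text
t 1.62 [0.3632 0.3683 0.2813] psi 0.3704 F [0.4 0.  0.7] open 1.001 ff 0.0
[-0.6658, -0.0504, 0.0013, 0.001, -0.0001, 0.3194]
```

Emit:
carry_out(deltas=[-0.666,-0.05,0.001,0,0,0.32,-0.666,-0.05,0.001,0,0,0.32,-0.666,-0.05,0.001,0,0,0.32,-0.666,-0.05,0.001,0,0,0.32,-0.666,-0.05,0.001,0,0,0.32])

```text
time: 2.25
eef_pos: [0.4559, 0.0697, 0.2811]
tcp_rot: [0.687, 0.727, 0.001, 0.001]
contact_force: [0.3, -0.2, 0.2]
opening: 1.001
finger_force: 0.0
```

```bash
python3 -c "
from mv import *
g=loc(RL,0,-.055)
deltas((*g,.12,.051))"
```

```text
t 2.25 [0.4559 0.0697 0.2811] psi 0.0560 F [ 0.3 -0.2  0.2] open 1.001 ff 0.0
[-0.3455, 0.0918, 0.1613, 0.0016, 0.0001, 0.005]
```

Emit:
carry_out(deltas=[-0.346,0.092,0.161,0,0,0.005,-0.346,0.092,0.161,0,0,0.005,-0.346,0.092,0.161,0,0,0.005,-0.346,0.092,0.161,0,0,0.005,-0.346,0.092,0.161,0,0,0.005])

```text
time: 2.88
eef_pos: [0.5447, -0.2013, 0.152]
tcp_rot: [0.689, 0.725, 0.0, 0.0]
contact_force: [1.3, 1.1, 1.1]
opening: 0.997
finger_force: 0.0
```

```bash
python3 -c "
from mv import *
g=loc(RL,0,-.055)
deltas((*g,.12,.051),(*g,.008,.051))"
```

```text
t 2.88 [ 0.5447 -0.2013  0.152 ] psi 0.0506 F [1.3 1.1 1.1] open 0.997 ff 0.0
[-0.0699, 0.019, 0.032, 0.001, 0.0004, -0.0004]
[0.0, 0.0, 0.112, 0.0, 0.0, 0.0]
```

Emit:
carry_out(deltas=[-0.07,0.019,0.032,0,0,0,-0.07,0.019,0.032,0,0,0,-0.07,0.019,0.08,0,0,0,-0.07,0.019,0.13,0,0,0,-0.07,0.019,0.144,0,0,0])

```text
time: 3.5
eef_pos: [0.5645, -0.2659, 0.0052]
tcp_rot: [0.689, 0.725, -0.0, -0.003]
contact_force: [0.6, -0.9, 0.4]
opening: 0.999
finger_force: 0.0
```

```bash
python3 -c "
from mv import *
g=loc(RL,0,-.055)
deltas((*g,.008,.051))"
```

```text
t 3.50 [ 0.5645 -0.2659  0.0052] psi 0.0516 F [ 0.6 -0.9  0.4] open 0.999 ff 0.0
[-0.0043, 0.0025, -0.0028, -0.0053, -0.0043, 0.0006]
```

Emit:
carry_out(deltas=[0,0,0,0,0,0,0,0,0,0,0,0])

```text
time: 3.75
eef_pos: [0.5685, -0.2691, 0.0113]
tcp_rot: [0.689, 0.725, 0.0, 0.002]
contact_force: [0.3, -1.1, 0.2]
opening: 1.001
finger_force: 0.0
```

```bash
python3 -c "
from mv import *
g=loc(RL,0,-.055)
deltas((*g,.008,.051))"
```

```text
t 3.75 [ 0.5685 -0.2691  0.0113] psi 0.0514 F [ 0.3 -1.1  0.2] open 1.001 ff 0.0
[-0.001, -0.0014, 0.0033, 0.0038, 0.0028, 0.0004]
```

Emit:
carry_out(deltas=[0,0,0,0,0,0,0,0,0,0,0,0,0,0,0,0,0,0,0,0,0,0,0,0], grip=0, grip_force=50)

```text
time: 4.25
eef_pos: [0.5674, -0.2688, 0.0098]
tcp_rot: [0.689, 0.725, 0.0, 0.001]
contact_force: [-0.6, -0.0, 5.4]
opening: 0.507
finger_force: 54.1
```

```bash
python3 -c "
from mv import *
deltas((*loc(RL,0,-.055),.038,.051))"
```

```text
t 4.25 [ 0.5674 -0.2688  0.0098] psi 0.0514 F [-0.6 -0.   5.4] open 0.507 ff 54.1
[-0.0014, -0.0002, -0.0282, 0.0012, 0.0012, 0.0004]
```

```bash
python3 -c "
from mv import *
deltas((*loc(RL,0,-.0535),.055,.051),(*loc(ST,0,-.25),.045,-.091),(*loc(ST,0,-.25),.030,-.091),(*loc(ST,0,-.124),.030,-.091))"
```

```text
t 4.25 [ 0.5674 -0.2688  0.0098] psi 0.0514 F [-0.6 -0.   5.4] open 0.507 ff 54.1
[0.0001, -0.0002, -0.0452, 0.0012, 0.0012, 0.0004]
[0.1565, -0.0031, 0.01, 0.0, 0.0, 0.142]
[0.0, 0.0, 0.015, 0.0, 0.0, 0.0]
[0.126, 0.0, 0.0, 0.0, 0.0, 0.0]
```

Emit:
carry_out(deltas=[0,0,-0.045,0,0,0,0.05,-0.001,-0.045,0,0,0.05,0.11,-0.002,-0.04,0,0,0.1,0.157,-0.003,-0.035,0,0,0.142,0.157,-0.003,-0.035,0,0,0.142])

```text
time: 4.88
eef_pos: [0.5529, -0.1077, 0.0408]
tcp_rot: [0.737, 0.676, -0.001, -0.003]
contact_force: [0.3, -0.5, -4.1]
opening: 0.505
finger_force: 53.1
```

Emit:
carry_out(deltas=[0,0,0,0,0,0,0,0,0,0,0,0])

```text
time: 5.12
eef_pos: [0.556, -0.1128, 0.0434]
tcp_rot: [0.739, 0.674, -0.0, 0.0]
contact_force: [0.4, -0.1, -2.3]
opening: 0.507
finger_force: 53.1
```

```bash
python3 - <<'E'
from mv import *
deltas((*loc(ST,0,-.25),.045,-.091),(*loc(ST,0,-.124),.030,-.091))
a=shot('top')[0][160:290,222:382,::-1];b=shot('side')[0][155:315,225:345,::-1]
A=cv2.resize(a,None,fx=2.7,fy=2.7,interpolation=cv2.INTER_CUBIC);B=cv2.resize(b,None,fx=2.9,fy=2.9,interpolation=cv2.INTER_CUBIC)
c=np.zeros((470,A.shape[1]+B.shape[1],3),np.uint8);c[:A.shape[0],:A.shape[1]]=A;c[:B.shape[0],A.shape[1]:]=B[:470]
cv2.imwrite('pics/pre.png',c)
E
```

```text
t 5.12 [ 0.556  -0.1128  0.0434] psi -0.0921 F [ 0.4 -0.1 -2.3] open 0.507 ff 53.1
[0.0003, 0.0001, -0.0016, 0.0004, 0.0004, -0.0011]
[0.126, 0.0, 0.015, 0.0, 0.0, 0.0]
```

View pics/pre.png

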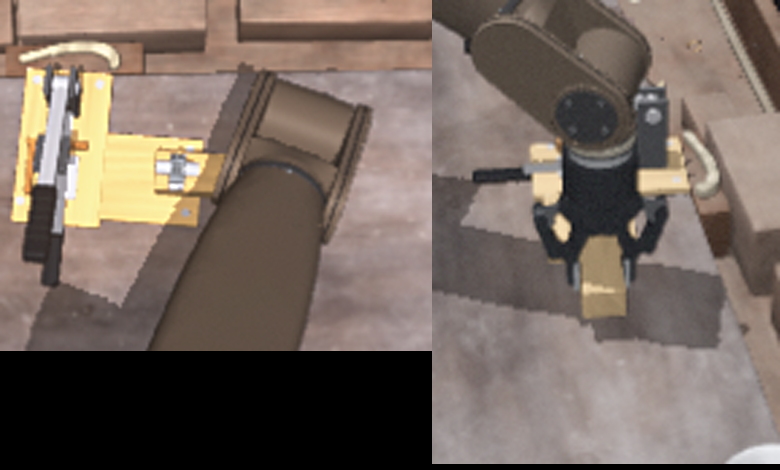

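The rail is held straight in the gripper and lined up with the tongue, its clip end over the tongue tip at crop (175, 172). Next I'll lower it and slide it in.

Emit:
carry_out(deltas=[0,0,0.013,0,0,0,0.03,0,0.014,0,0,0,0.07,0,0.014,0,0,0,0.105,0,0.014,0,0,0,0.125,0,0.014,0,0,0])

```text
time: 5.85
eef_pos: [0.5666, 0.0141, 0.0285]
tcp_rot: [0.738, 0.675, -0.0, -0.001]
contact_force: [-0.2, -0.6, -3.0]
opening: 0.502
finger_force: 53.1
```

Emit:
carry_out(deltas=[0,0,0,0,0,0,0,0,0,0,0,0])

```text
time: 6.1
eef_pos: [0.5671, 0.0121, 0.0292]
tcp_rot: [0.739, 0.674, -0.0, 0.0]
contact_force: [0.5, -0.4, -3.6]
opening: 0.508
finger_force: 53.1
```

```bash
python3 - <<'E'
from mv import *
deltas((*loc(ST,0,-.12),.022,-.091))
E
```

```text
t 6.10 [0.5671 0.0121 0.0292] psi -0.0914 F [ 0.5 -0.4 -3.6] open 0.508 ff 53.1
[0.0049, 0.0004, 0.0072, -0.0001, 0.0005, -0.0004]
```

Emit:
carry_out(deltas=[0,0,0.004,0,0,0,0,0,0.007,0,0,0,0,0,0.007,0,0,0])

```text
time: 6.48
eef_pos: [0.567, 0.0124, 0.0222]
tcp_rot: [0.739, 0.674, -0.0, -0.0]
contact_force: [-0.2, 0.3, -2.7]
opening: 0.505
finger_force: 53.1
```

Emit:
carry_out(deltas=[0.003,0,0,0,0,0,0.005,0,0,0,0,0,0.005,0,0,0,0,0])

```text
time: 6.85
eef_pos: [0.5675, 0.0182, 0.0224]
tcp_rot: [0.738, 0.674, -0.0, -0.0]
contact_force: [-0.1, -0.4, -4.4]
opening: 0.506
finger_force: 53.1
```

Emit:
carry_out(deltas=[0.002,0,0,0,0,0,0.002,0,0,0,0,0])

```text
time: 7.1
eef_pos: [0.5677, 0.0201, 0.0224]
tcp_rot: [0.738, 0.674, 0.0, 0.0]
contact_force: [1.1, 0.6, -2.4]
opening: 0.506
finger_force: 53.1
```

Emit:
carry_out(deltas=[0,0,0.0015,0,0,0,0,0,0.0015,0,0,0])

```text
time: 7.35
eef_pos: [0.5679, 0.0199, 0.0218]
tcp_rot: [0.738, 0.674, -0.0, -0.0]
contact_force: [-4.6, 1.6, 3.9]
opening: 0.505
finger_force: 53.9
```

Emit:
carry_out(deltas=[0.002,0,0,0,0,0,0.002,0,0,0,0,0])

```text
time: 7.6
eef_pos: [0.5687, 0.0212, 0.0218]
tcp_rot: [0.738, 0.674, 0.0, 0.001]
contact_force: [-2.2, -5.1, 4.6]
opening: 0.505
finger_force: 54.2
```

Emit:
carry_out(deltas=[0.002,0,0,0,0,0,0.002,0,0,0,0,0])

```text
time: 7.85
eef_pos: [0.5692, 0.0231, 0.0218]
tcp_rot: [0.738, 0.674, 0.0, 0.001]
contact_force: [-1.0, -4.8, 5.5]
opening: 0.504
finger_force: 54.2
```

Emit:
carry_out(deltas=[0.002,0,0,0,0,0,0.002,0,0,0,0,0])

```text
time: 8.1
eef_pos: [0.5693, 0.0235, 0.0218]
tcp_rot: [0.738, 0.674, -0.001, 0.002]
contact_force: [-2.3, -10.8, 5.5]
opening: 0.502
finger_force: 54.2
```

Emit:
carry_out(deltas=[0.002,0,0,0,0,0,0.002,0,0,0,0,0])

```text
time: 8.35
eef_pos: [0.5693, 0.0235, 0.0218]
tcp_rot: [0.738, 0.675, -0.002, 0.003]
contact_force: [-3.2, -17.2, 5.3]
opening: 0.506
finger_force: 54.2
```

```bash
python3 - <<'E'
from mv import *
deltas((*loc(ST,0,-.12),.022,-.091))
a=shot('top')[0][170:260,222:332,::-1];b=shot('side')[0][165:285,225:345,::-1]
A=cv2.resize(a,None,fx=3.6,fy=3.6,interpolation=cv2.INTER_CUBIC);B=cv2.resize(b,None,fx=3.3,fy=3.3,interpolation=cv2.INTER_CUBIC)
c=np.zeros((400,A.shape[1]+B.shape[1],3),np.uint8);c[:A.shape[0],:A.shape[1]]=A;c[:B.shape[0],A.shape[1]:]=B[:400]
cv2.imwrite('pics/ins.png',c)
E
```

```text
t 8.35 [0.5693 0.0235 0.0218] psi -0.0898 F [ -3.2 -17.2   5.3] open 0.506 ff 54.2
[-0.0066, -0.0008, -0.0001, 0.0017, 0.0072, 0.0012]
```

View pics/ins.png

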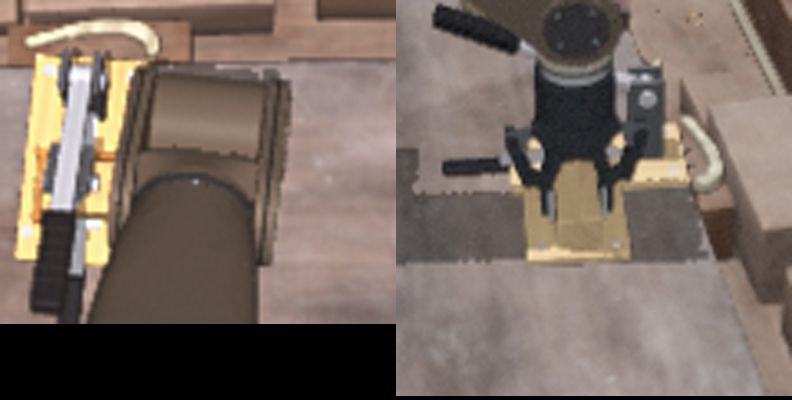

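Emit:
carry_out(deltas=[-0.003,0.002,0,0,0,0,-0.003,0.002,0,0,0,0])

```text
time: 8.7
eef_pos: [0.5694, 0.0235, 0.0218]
tcp_rot: [0.738, 0.675, -0.002, -0.0]
contact_force: [-8.0, -7.0, 10.5]
opening: 0.501
finger_force: 54.9
```

Emit:
carry_out(deltas=[0,0.002,0,0,0,0,0,0.002,0,0,0,0])

```text
time: 8.95
eef_pos: [0.5695, 0.0234, 0.0219]
tcp_rot: [0.738, 0.675, -0.004, -0.002]
contact_force: [-14.3, -7.8, 16.2]
opening: 0.508
finger_force: 55.5
```

Emit:
carry_out(deltas=[0,0.001,0,0,0,0,0,0.001,0,0,0,0])

```text
time: 9.2
eef_pos: [0.5696, 0.0234, 0.0219]
tcp_rot: [0.738, 0.675, -0.005, -0.003]
contact_force: [-15.5, -7.2, 19.1]
opening: 0.501
finger_force: 55.9
```

```bash
python3 - <<'E'
from mv import *
deltas((*loc(ST,0,-.12),.022,-.091));print(ctrl.get_state()['wrist_torque'])
E
```

```text
t 9.20 [0.5696 0.0234 0.0219] psi -0.0892 F [-15.5  -7.2  19.1] open 0.501 ff 55.9
[-0.0065, -0.0011, -0.0, -0.0112, 0.0027, 0.0018]
[-1.07625453  2.39468071  0.13926934]
```

Emit:
carry_out(deltas=[0,0,-0.002,0,0,0,0,0,-0.002,0,0,0])

```text
time: 9.45
eef_pos: [0.5701, 0.0233, 0.0219]
tcp_rot: [0.737, 0.676, -0.004, -0.002]
contact_force: [-8.1, -6.8, 7.1]
opening: 0.503
finger_force: 54.4
```

Emit:
carry_out(deltas=[-0.001,0.001,0,0,0,0,-0.001,0.001,0,0,0,0])

```text
time: 9.7
eef_pos: [0.5702, 0.0233, 0.022]
tcp_rot: [0.737, 0.676, -0.004, -0.003]
contact_force: [-10.8, -4.2, 8.3]
opening: 0.506
finger_force: 54.9
```

```bash
python3 - <<'E'
from mv import *
deltas((*loc(ST,0,-.12),.022,-.091));print(ctrl.get_state()['wrist_torque'])
E
```

```text
t 9.70 [0.5702 0.0233 0.022 ] psi -0.0873 F [-10.8  -4.2   8.3] open 0.506 ff 54.9
[-0.0065, -0.0018, 0.0, -0.0106, 0.0015, 0.0037]
[-0.5809938   1.63160252  0.57693636]
```

Emit:
carry_out(deltas=[-0.001,0,-0.002,0,0,0,-0.001,0,-0.002,0,0,0])

```text
time: 9.95
eef_pos: [0.5734, 0.0229, 0.0239]
tcp_rot: [0.739, 0.674, 0.0, -0.001]
contact_force: [-0.5, 1.2, -3.7]
opening: 0.502
finger_force: 53.1
```

Emit:
carry_out(deltas=[0,0.002,0,0,0,0,0,0.002,0,0,0,0])

```text
time: 10.2
eef_pos: [0.5738, 0.0227, 0.0237]
tcp_rot: [0.738, 0.675, -0.002, -0.002]
contact_force: [-6.2, 0.8, -0.7]
opening: 0.507
finger_force: 53.6
```

```bash
python3 - <<'E'
from mv import *
deltas((*loc(ST,0,-.12),.022,-.091));print(ctrl.get_state()['wrist_torque'])
E
```

```text
t 10.20 [0.5738 0.0227 0.0237] psi -0.0891 F [-6.2  0.8 -0.7] open 0.507 ff 53.6
[-0.0062, -0.0054, 0.0018, -0.0062, -0.0002, 0.0019]
[0.00112132 0.85017893 0.47124267]
```

Emit:
carry_out(deltas=[0.001,-0.001,0,0,0,0,0.001,-0.001,0,0,0,0])

```text
time: 10.45
eef_pos: [0.5737, 0.023, 0.0239]
tcp_rot: [0.738, 0.675, -0.002, -0.001]
contact_force: [-4.2, -1.7, -3.1]
opening: 0.502
finger_force: 53.3
```

Emit:
carry_out(deltas=[0,0,0.002,0,0,0,0,0,0.002,0,0,0])

```text
time: 10.7
eef_pos: [0.5738, 0.0229, 0.0227]
tcp_rot: [0.738, 0.675, -0.002, -0.001]
contact_force: [-7.0, -3.4, 0.9]
opening: 0.506
finger_force: 53.9
```

```bash
python3 - <<'E'
from mv import *
deltas((*loc(ST,0,-.12),.022,-.091));print(ctrl.get_state()['wrist_torque'])
E
```

```text
t 10.70 [0.5738 0.0229 0.0227] psi -0.0897 F [-7.  -3.4  0.9] open 0.506 ff 53.9
[-0.0064, -0.0054, 0.0008, -0.0039, 0.0009, 0.0013]
[-0.35924659  1.04669626  0.48377667]
```

Emit:
carry_out(deltas=[0,-0.001,0.001,0,0,0,0,-0.001,0.001,0,0,0])

```text
time: 10.95
eef_pos: [0.5737, 0.0229, 0.0223]
tcp_rot: [0.738, 0.675, -0.001, -0.0]
contact_force: [-5.7, -4.3, 2.3]
opening: 0.503
finger_force: 53.9
```

Emit:
carry_out(deltas=[0,0,0,0,0,0,0,0,0,0,0,0,0,0,0,0,0,0,0,0,0,0,0,0], grip=90)

```text
time: 11.45
eef_pos: [0.5745, 0.0234, 0.0221]
tcp_rot: [0.739, 0.674, 0.0, 0.0]
contact_force: [0.0, 0.0, 0.7]
opening: 0.901
finger_force: 0.0
```

Emit:
carry_out(deltas=[0,0,-0.03,0,0,0,0,0,-0.09,0,0,0,0,0,-0.15,0,0,0,0,0,-0.21,0,0,0,0,0,-0.23,0,0,0])

```text
time: 12.08
eef_pos: [0.5761, 0.0232, 0.2575]
tcp_rot: [0.739, 0.674, 0.003, 0.003]
contact_force: [-0.1, -0.1, -0.1]
opening: 0.899
finger_force: 0.0
```

```bash
python3 - <<'E'
from mv import *
deltas((*loc(ST,-.087,0),.25,-.091),(*loc(ST,-.087,0),.190,-.091))
E
```

```text
t 12.07 [0.5761 0.0232 0.2575] psi -0.0910 F [-0.1 -0.1 -0.1] open 0.899 ff 0.0
[0.1131, -0.0947, 0.0066, 0.0092, 0.0002, 0.0]
[0.0, 0.0, 0.06, 0.0, 0.0, 0.0]
```

Emit:
carry_out(deltas=[0.05,-0.045,0,0,0,0,0.1,-0.09,0,0,0,0,0.113,-0.095,0.002,0,0,0,0.113,-0.095,0.002,0,0,0,0.113,-0.095,0.002,0,0,0], grip=0)

```text
time: 12.7
eef_pos: [0.4898, 0.144, 0.2492]
tcp_rot: [0.739, 0.674, -0.001, -0.0]
contact_force: [-0.0, 0.3, -0.4]
opening: 0.0
finger_force: 0.0
```

```bash
python3 - <<'E'
from mv import *
deltas((*loc(ST,-.087,0),.25,-.091),(*loc(ST,-.087,0),.190,-.091))
import fit
I={'side':shot('side','s3.png')[0][:,:,::-1]}
shot('top','t3.png')
a=cv2.imread('pics/t3.png')[150:280,210:340];b=I['side'][165:285,225:345]
A=cv2.resize(a,None,fx=3,fy=3,interpolation=cv2.INTER_CUBIC);B=cv2.resize(b,None,fx=3.25,fy=3.25,interpolation=cv2.INTER_CUBIC)
cv2.imwrite('pics/hd.png',np.hstack([A,B]))
o=loc(ST,0,0)
for x in(.004,.0): print('rail rear top corners expected side px',[np.round(proj('side',np.array([*loc(ST,x+d,-.151),.048])),1) for d in(-.022,.022)])
E
```

```text
t 12.70 [0.4898 0.144  0.2492] psi -0.0912 F [-0.   0.3 -0.4] open 0.000 ff 0.0
[0.0006, 0.0023, -0.0008, -0.001, 0.0006, -0.0002]
[0.0, 0.0, 0.06, 0.0, 0.0, 0.0]
rail rear top corners expected side px [array([274. , 231.7]), array([288. , 230.8])]
rail rear top corners expected side px [array([272.8, 231.7]), array([286.8, 230.9])]
```

View pics/hd.png

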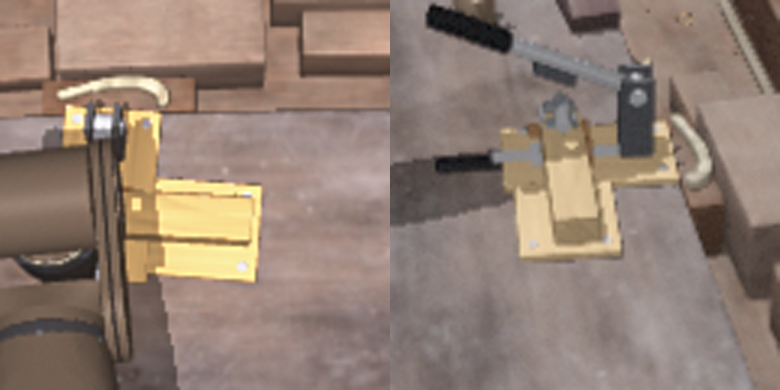

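The rail sits parallel against the stops with the clip under the open upper jaw (crop 557, 112). The closed fingers are above the sleeve. Next I'll push the handle down along its arc.

Emit:
carry_out(deltas=[0,0.002,0.05,0,0,0,0,0.002,0.064,0,0,0,0,-0.002,0.076,0,0,0])

```text
time: 13.18
eef_pos: [0.4883, 0.1441, 0.1741]
tcp_rot: [0.739, 0.674, -0.0, 0.0]
contact_force: [-1.3, -0.5, 3.3]
opening: 0.003
finger_force: 1.1
```

```bash
python3 - <<'E'
from mv import *
deltas((*loc(ST,-.0954,0),.164,-.091))
E
```

```text
t 13.18 [0.4883 0.1441 0.1741] psi -0.0920 F [-1.3 -0.5  3.3] open 0.003 ff 1.1
[0.0007, -0.0046, 0.0101, 0.0002, 0.0003, -0.001]
```

Emit:
carry_out(deltas=[0.001,-0.005,0.01,0,0,0,0.001,-0.009,0.02,0,0,0,0.001,-0.012,0.03,0,0,0,0.001,-0.015,0.04,0,0,0,0.001,-0.017,0.05,0,0,0])

```text
time: 13.8
eef_pos: [0.4714, 0.1475, 0.1238]
tcp_rot: [0.739, 0.674, 0.001, 0.001]
contact_force: [3.5, -0.2, 3.5]
opening: 0.002
finger_force: 2.3
```

Emit:
carry_out(deltas=[0,-0.001,0.006,0,0,0,0,-0.002,0.012,0,0,0,0,-0.002,0.016,0,0,0])

```text
time: 14.18
eef_pos: [0.4695, 0.1476, 0.1087]
tcp_rot: [0.739, 0.674, 0.001, 0.0]
contact_force: [2.0, -0.3, 3.6]
opening: -0.001
finger_force: 2.0
```

```bash
python3 - <<'E'
from mv import *
deltas((*loc(ST,-.11,0),.0995,-.091))
E
```

```text
t 14.18 [0.4695 0.1476 0.1087] psi -0.0910 F [ 2.  -0.3  3.6] open -0.001 ff 2.0
[-0.0012, -0.0002, 0.0092, 0.0015, -0.0006, 0.0]
```

Emit:
carry_out(deltas=[0,0,0.004,0,0,0,0,0,0.004,0,0,0])

```text
time: 14.42
eef_pos: [0.4688, 0.1476, 0.1035]
tcp_rot: [0.739, 0.674, 0.0, -0.0]
contact_force: [2.5, 0.7, 3.0]
opening: 0.0
finger_force: 1.8
```

Emit:
carry_out(deltas=[0,0,0.004,0,0,0,0,0,0.004,0,0,0])

```text
time: 14.68
eef_pos: [0.4686, 0.1476, 0.0996]
tcp_rot: [0.739, 0.674, -0.0, -0.0]
contact_force: [1.6, 0.7, 4.4]
opening: -0.001
finger_force: 1.9
```

Emit:
carry_out(deltas=[0,0,0.003,0,0,0,0,0,0.003,0,0,0])

```text
time: 14.92
eef_pos: [0.4686, 0.1476, 0.0983]
tcp_rot: [0.738, 0.674, -0.001, -0.001]
contact_force: [-3.2, 0.2, 11.9]
opening: -0.001
finger_force: 6.3
```

Emit:
carry_out(deltas=[0,0,0.002,0,0,0,0,0,0.002,0,0,0])

```text
time: 15.18
eef_pos: [0.4686, 0.1476, 0.0973]
tcp_rot: [0.738, 0.674, -0.001, -0.001]
contact_force: [-5.5, -0.9, 17.8]
opening: -0.001
finger_force: 9.1
```

```bash
python3 - <<'E'
from mv import *
deltas((*loc(ST,-.11,0),.0955,-.091))
shot('side','s4.png')
b=cv2.imread('pics/s4.png')[165:265,235:345]
cv2.imwrite('pics/cl.png',cv2.resize(b,None,fx=5.5,fy=5.5,interpolation=cv2.INTER_CUBIC))
E
```

```text
t 15.18 [0.4686 0.1476 0.0973] psi -0.0907 F [-5.5 -0.9 17.8] open -0.001 ff 9.1
[-0.0011, 0.0007, 0.0018, -0.0027, 0.0003, 0.0003]
```

View pics/cl.png

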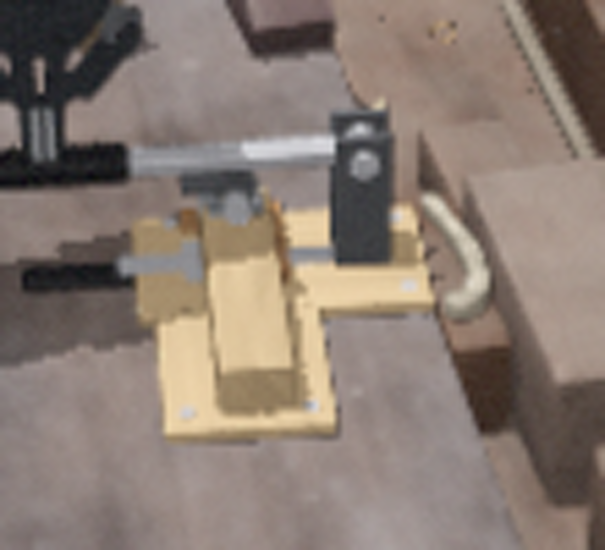

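The handle is level and the jaw is on the clip (crop 235, 200). I'll add a little push, then let it open and inspect the clip.

Emit:
carry_out(deltas=[0,0,0.002,0,0,0,0,0,0.002,0,0,0])

```text
time: 15.48
eef_pos: [0.4687, 0.1477, 0.0964]
tcp_rot: [0.738, 0.674, -0.001, -0.001]
contact_force: [-7.6, -0.7, 24.2]
opening: -0.001
finger_force: 11.9
```

Emit:
carry_out(deltas=[0,0.002,-0.03,0,0,0,0,0.007,-0.055,0,0,0,0,0.018,-0.085,0,0,0,0,0.02,-0.12,0,0,0,0,0.02,-0.16,0,0,0])

```text
time: 16.1
eef_pos: [0.4869, 0.1453, 0.2514]
tcp_rot: [0.739, 0.674, -0.003, -0.002]
contact_force: [-0.0, -0.2, 0.4]
opening: -0.003
finger_force: 0.0
```

```bash
python3 - <<'E'
from mv import *
deltas((*loc(ST,0,-.11),.25,-.091))
p,d=shot('side','s5.png')
pt,dt=shot('top','t5.png')
a=cv2.imread('pics/s3.png')[175:235,245:315];b=cv2.imread('pics/s5.png')[175:235,245:315]
cv2.imwrite('pics/cmp.png',np.hstack([cv2.resize(i,None,fx=5.6,fy=5.6,interpolation=cv2.INTER_CUBIC) for i in(a,b)]))
for c in('side',):
  for q in('clip_button','rail_center'):
    print(q,[(r['score'],r['uv']) for r in ctrl.find_in(c,q)[:2]])
for h in(.0635,.0725): print('button px',h,proj('side',np.array([*loc(ST,.004-.010,.004),.012+h])))
E
```

```text
t 16.10 [0.4869 0.1453 0.2514] psi -0.0911 F [-0.  -0.2  0.4] open -0.003 ff 0.0
[-0.1104, 0.0924, 0.0009, -0.0067, 0.0014, -0.0001]
clip_button []
rail_center [(0.89, [278.7, 216.2])]
button px 0.0635 [274.01824711 195.98809783]
button px 0.0725 [273.97311299 193.76763878]
```

View pics/cmp.png

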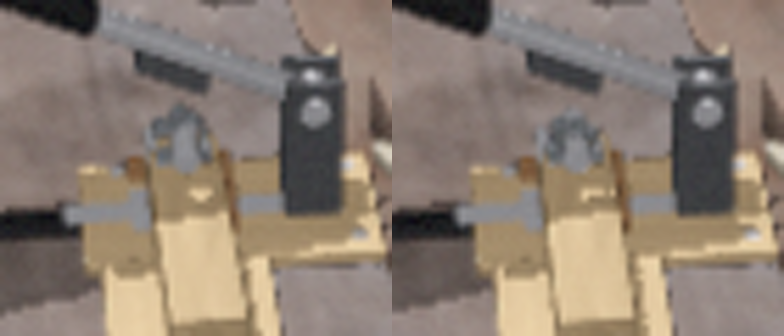

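The strap now sits lower and flatter (right crop at 572, 112, against 180, 105 on the left before), so the clip is shut. The pliers have sprung open. Next I'll fetch the rail.

Emit:
carry_out(deltas=[-0.05,0.04,0,0,0,0,-0.1,0.085,0,0,0,0,-0.111,0.097,0.001,0,0,0,-0.111,0.097,0.05,0,0,0,-0.111,0.097,0.1,0,0,0], grip=100)

```text
time: 16.92
eef_pos: [0.5742, 0.0265, 0.1501]
tcp_rot: [0.739, 0.674, -0.001, -0.001]
contact_force: [0.5, -0.2, 0.2]
opening: 1.001
finger_force: 0.0
```

```bash
python3 - <<'E'
from mv import *
deltas((.574,.0235,.024,-.091))
E
```

```text
t 16.93 [0.5742 0.0265 0.1501] psi -0.0915 F [ 0.5 -0.2  0.2] open 1.001 ff 0.0
[-0.003, 0.0005, 0.1261, -0.0028, -0.0005, -0.0005]
```

Emit:
carry_out(deltas=[-0.003,0,0.05,0,0,0,-0.003,0,0.09,0,0,0,-0.003,0,0.115,0,0,0,-0.003,0,0.126,0,0,0,-0.003,0,0.126,0,0,0])

```text
time: 17.55
eef_pos: [0.5737, 0.0237, 0.0256]
tcp_rot: [0.738, 0.674, -0.001, -0.001]
contact_force: [0.2, 1.1, -0.1]
opening: 0.999
finger_force: 0.0
```

Emit:
carry_out(deltas=[0,0,0,0,0,0,0,0,0,0,0,0,0,0,0,0,0,0,0,0,0,0,0,0], grip=0, grip_force=50)

```text
time: 18.05
eef_pos: [0.5747, 0.0231, 0.0284]
tcp_rot: [0.738, 0.675, -0.001, -0.0]
contact_force: [-4.3, -0.8, 5.8]
opening: 0.502
finger_force: 52.6
```

Emit:
carry_out(deltas=[0,0,-0.004,0,0,0,0,0,-0.008,0,0,0,0,0,-0.008,0,0,0])

```text
time: 18.42
eef_pos: [0.5745, 0.0232, 0.0347]
tcp_rot: [0.738, 0.674, -0.001, -0.0]
contact_force: [-1.7, -0.3, -1.9]
opening: 0.506
finger_force: 51.4
```

```bash
python3 - <<'E'
from mv import *
deltas((*loc(ST,.002,-.26),.033,-.091),(*loc(RL,0,-.055),.055,.0))
E
```

```text
t 18.43 [0.5745 0.0232 0.0347] psi -0.0905 F [-1.7 -0.3 -1.9] open 0.506 ff 51.4
[-0.1468, -0.0041, 0.0018, -0.0012, 0.0004, 0.0005]
[-0.146, 0.0234, -0.022, 0.0, 0.0, -0.091]
```

Emit:
carry_out(deltas=[-0.02,-0.002,-0.003,0,0,0,-0.06,-0.003,-0.003,0,0,0,-0.105,-0.004,-0.003,0,0,0,-0.15,-0.004,-0.005,0,0,0,-0.15,-0.004,-0.02,0,0,0])

```text
time: 19.05
eef_pos: [0.5567, -0.1297, 0.0547]
tcp_rot: [0.74, 0.672, -0.0, 0.0]
contact_force: [-0.4, 0.2, -3.1]
opening: 0.504
finger_force: 51.3
```

```bash
python3 - <<'E'
from mv import *
deltas((*loc(RL,0,-.055),.055,.0),(*loc(RL,0,-.055),.018,0))
E
```

```text
t 19.05 [ 0.5567 -0.1297  0.0547] psi -0.0963 F [-0.4  0.2 -3.1] open 0.504 ff 51.3
[-0.1388, 0.024, -0.0002, -0.0003, 0.0006, -0.0963]
[0.0, 0.0, 0.037, 0.0, 0.0, 0.0]
```

Emit:
carry_out(deltas=[-0.06,0.01,0,0,0,-0.05,-0.115,0.02,0,0,0,-0.09,-0.139,0.024,0,0,0,-0.095,-0.139,0.024,0.02,0,0,-0.095,-0.139,0.024,0.033,0,0,-0.095])

```text
time: 19.68
eef_pos: [0.5673, -0.2643, 0.0195]
tcp_rot: [0.706, 0.709, -0.0, -0.002]
contact_force: [0.5, -0.1, -3.1]
opening: 0.506
finger_force: 51.3
```

Emit:
carry_out(deltas=[0,0,0.002,0,0,0,0,0,0.003,0,0,0,0,0,0.003,0,0,0])

```text
time: 20.05
eef_pos: [0.5692, -0.2659, 0.0194]
tcp_rot: [0.705, 0.709, 0.0, 0.0]
contact_force: [0.1, -0.7, -3.2]
opening: 0.501
finger_force: 51.3
```

Still carrying the rail's weight (Fz -3), so I'll lower gently to contact.

Emit:
carry_out(deltas=[0,0,0.0015,0,0,0,0,0,0.003,0,0,0,0,0,0.003,0,0,0])

```text
time: 20.42
eef_pos: [0.569, -0.2667, 0.0165]
tcp_rot: [0.706, 0.708, 0.0, 0.0]
contact_force: [0.6, 0.1, -0.5]
opening: 0.504
finger_force: 51.5
```

Emit:
carry_out(deltas=[0,0,0.001,0,0,0,0,0,0.001,0,0,0])

```text
time: 20.68
eef_pos: [0.5691, -0.2667, 0.0164]
tcp_rot: [0.706, 0.709, 0.0, 0.0]
contact_force: [-2.0, 1.5, 6.3]
opening: 0.506
finger_force: 52.2
```

On the bench. I'll release, rise and move back to check.

Emit:
carry_out(deltas=[0,0,0,0,0,0,0,0,0,0,0,0,0,0,0,0,0,0,0,0,0,0,0,0], grip=100)

```text
time: 21.18
eef_pos: [0.5686, -0.2664, 0.0147]
tcp_rot: [0.706, 0.709, -0.0, -0.0]
contact_force: [-0.5, -0.1, -0.3]
opening: 1.006
finger_force: 0.0
```

Emit:
carry_out(deltas=[0,0,-0.05,0,0,0,0,0,-0.11,0,0,0,0,0,-0.17,0,0,0,0,0,-0.23,0,0,0,-0.05,-0.03,-0.24,0,0,0])

```text
time: 21.8
eef_pos: [0.5423, -0.3161, 0.2623]
tcp_rot: [0.704, 0.711, 0.001, 0.006]
contact_force: [-0.4, -1.2, 0.2]
opening: 1.0
finger_force: 0.0
```

Emit:
carry_out(deltas=[-0.05,0,0,0,0,0,-0.1,0,0,0,0,0,-0.15,0,0,0,0,0,-0.2,0,0,0,0,0,-0.2,0,0,0,0,0])

```text
time: 22.42
eef_pos: [0.5383, -0.5197, 0.2532]
tcp_rot: [0.707, 0.707, -0.0, -0.001]
contact_force: [0.2, 0.5, -0.3]
opening: 1.002
finger_force: 0.0
```

```bash
python3 - <<'E'
from mv import *
deltas()
shot('side','s6.png');shot('top','t6.png')
f=lambda i,y,x,h,w,k:cv2.resize(cv2.imread('pics/'+i)[y:y+h,x:x+w],None,fx=k,fy=k,interpolation=cv2.INTER_CUBIC)
cv2.imwrite('pics/fin.png',np.vstack([np.hstack([f('side0.png',245,260,75,100,4),f('s6.png',245,260,75,100,4)]),np.hstack([f('top0.png',195,310,70,100,4),f('t6.png',195,310,70,100,4)])]))
E
```

```text
t 22.43 [ 0.5383 -0.5197  0.2532] psi 0.0001 F [ 0.2  0.5 -0.3] open 1.002 ff 0.0
```

View pics/fin.png

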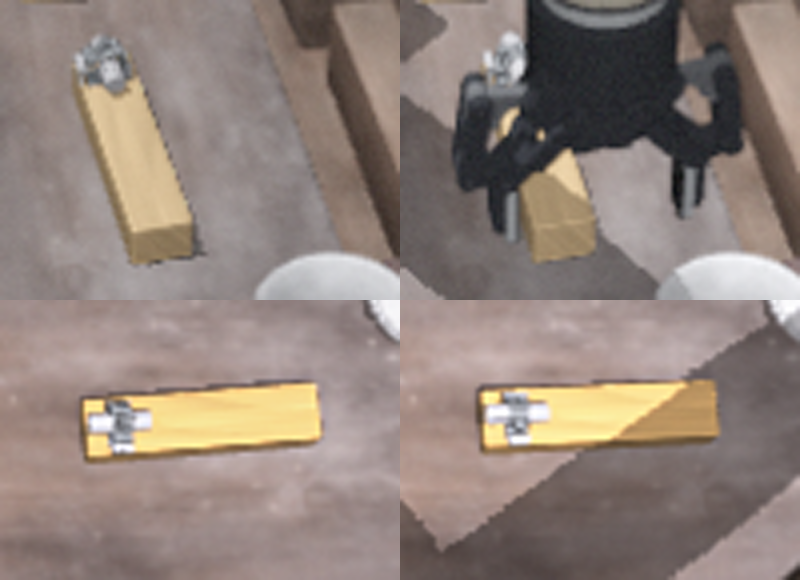

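The rail is upright on the bench at its old spot and the dish hasn't moved. The clip looks flatter. I'll check the button's height numerically using averaged depth.

```bash
python3 - <<'E'
from mv import *
from fit import fit,RAIL,RW,box
I={'top':cv2.imread('pics/t6.png')}
r=(.5685,-.2125,0.0);print('tcp-based',r)
D=np.mean([shot('top')[1] for _ in range(16)],0)
for nm,d,o in(('open',np.load('top0.npy'),RL),('now',D,r)):
    P=cloud('top',d);c,s=np.cos(o[2]),np.sin(o[2]);q=P-[o[0],o[1],0];lx=c*q[...,0]+s*q[...,1];ly=-s*q[...,0]+c*q[...,1]
    for x0 in(-.024,-.017,-.010,-.003,.004,.011,.018):
        m=(abs(lx-x0)<.0035)&(abs(ly-.065)<.006)&(P[...,2]>.03);print(nm,x0,m.sum(),np.round(P[m][:,2]*1000).astype(int).tolist())
for q in('clip_button','dish','gauge','moulding'): print(q,[(x['score'],x['uv']) for x in ctrl.find_in('top',q)[:1]])
E
```

```text
tcp-based (0.5685, -0.2125, 0.0)
open -0.024 12 [55, 59, 57, 57, 51, 53, 53, 49, 37, 46, 33, 35]
open -0.017 13 [66, 64, 65, 69, 55, 65, 61, 59, 59, 60, 63, 63, 33]
open -0.01 12 [79, 61, 65, 72, 68, 58, 63, 58, 59, 39, 64, 38]
open -0.003 10 [70, 69, 65, 75, 77, 69, 50, 69, 71, 73]
open 0.004 10 [64, 71, 52, 59, 62, 68, 59, 54, 70, 67]
open 0.011 7 [50, 47, 52, 48, 59, 58, 62]
open 0.018 3 [33, 39, 37]
now -0.024 13 [55, 56, 58, 56, 36, 55, 54, 54, 54, 34, 33, 34, 34]
now -0.017 12 [64, 64, 50, 49, 57, 56, 40, 48, 49, 53, 53, 38]
now -0.01 11 [60, 60, 63, 65, 55, 56, 64, 40, 54, 57, 39]
now -0.003 6 [61, 61, 59, 60, 60, 58]
now 0.004 10 [101, 60, 60, 59, 60, 53, 60, 59, 60, 60]
now 0.011 7 [51, 52, 50, 56, 53, 54, 43]
now 0.018 4 [98, 36, 37, 34]
clip_button []
dish [(0.89, [419.4, 190.5])]
gauge [(0.6, [148.1, 240.0])]
moulding [(0.71, [149.0, 200.6])]
```

The strap is about 60 mm high and the button 63–65 mm, where the open clip read 70–79 mm, so it is shut. The bystanders haven't moved.

```bash
python3 -c "
from plant import ctrl
print(ctrl.sign_off())"
```

```text
the job is handed in; nothing more can be done
None
```

The pliers closed the clip, and the rail now stands upright on the bench, off the stand, with the clip shut; the dish, gauge and moulding have not moved, and I handed the job in at about 23 s on the robot's clock.

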